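# Set the low-airflow alarm point of a bench fume extractor

## Task

The extractor's airflow monitor needs its low-flow sample taken again: on the monitor press the green key (wake), then the white key (set-up), then the yellow key (sample), each all the way down and released before the next, and keep off the red cancel key. Then slide the extractor's spring-closed gate to the half-open mark, so that its red pointer stands in the green band, and hold it there still against the spring; do not push it on to its full-open stop, and do not knock the things lying around. The program finishes while the gripper is still holding the gate half open.

Things in the scene. Friction and masses are not known exactly. Their poses are not given: they have to be found in the camera images.
- monitor: Airflow monitor: flat dark box with a grey base, 84 (x) x 146 (y) x 32 mm high, fixed to the bench. Origin: centre of its underside; z up. A row of four round keys runs along its y axis at x = -16 mm, nearest the robot: green at y = +48, white +16, yellow -16, red -48 mm (so green, white, yellow, red from left to right seen from the robot); behind them, at x = +22 mm, a coloured LED bar that stands 3 mm proud of the lid.
- key_green_top (a point): Centre of the top face of the green key (wake). Each key is a 20 mm round cap, its top 42 mm above the bench and 10 mm above the lid of the box.
- key_white_top (a point): Centre of the top face of the white key (set-up).
- key_yellow_top (a point): Centre of the top face of the yellow key (sample).
- key_red_top (a point): Centre of the top face of the red key (cancel); not to be pressed.
- key_green_cap (a joint): Green key: 0 up, 0.005 m fully down. Straight down; spring force 1.5 N at the top to 4.3 N at the bottom; springs back when released. The other keys are the same.
- key_white_cap (a joint): White key: 0 up, 0.005 m fully down.
- key_yellow_cap (a joint): Yellow key: 0 up, 0.005 m fully down.
- key_red_cap (a joint): Red key: 0 up, 0.005 m fully down.
- extractor: Bench fume extractor: blue box with a dark grey deck, 122 (x) x 162 (y) x 92 mm high (deck), fixed to the bench. Origin: centre of its underside; z up. On the deck a steel gate plate runs in two low rails (9 mm high) over the intake, along the y axis, and opens towards -y. Nothing on the deck but the gate's black tab stands more than 16 mm above it.
- gate_tab (a point): Centre of the top face of the gate's upright black tab; moves with the gate. The tab is 34 mm (extractor x) x 12 mm (extractor y) and 28 mm tall above its foot, its top 130 mm above the bench (38 mm above the deck); free to be gripped across its 12 mm or pushed on its +y face. With the gate closed it stands at x = +3, y = +6 mm in the extractor's frame.
- gate_plate (a joint): Gate: 0 closed, 0.060 m full-open stop, half-open mark at 0.030 m; grows as the tab moves along the extractor's -y axis. A spring drives it closed: about 3 N when closed, 9 N at half, 15 N at full. On the white scale plate before the gate the green band is 10 mm wide, centred on half (0.025 to 0.035 m), under the gate's red pointer.
- tip_cleaner: Orange tin with brass wool, 59 mm across, 36 mm tall, loose; leave alone. Origin: centre of its underside.
- spare_motor: Small white and black motor with a black lead, 29 x 67 x 33 mm, loose; leave alone. Origin: centre of its underside.
- orange_driver: Orange screwdriver lying down, 198 mm long, loose; leave alone. Origin: centre of its underside.

How it is judged:
By the outcome, as a careful person would: the job done as asked, in the order asked, and still so for the second after the job is handed in, while the arm keeps its last pose, push and grip.
It also fails if it takes over 46 s, if anything falls off the work surface, if the arm or the gripper's body presses on something with over 40 N, if the wrist force passes 120 N, or if a joint passes its speed limit or range.

## Robot

A 6-joint arm with a two-finger parallel gripper is mounted at the origin on a cart in front of the work surface, level with it; the furniture and walls round the work are solid. World frame = base frame: x ahead of the robot, y to its left, z up, the work surface at z = 0. Lengths are in m, angles in degrees, forces in N, time in s.
With the tool pointing down it reaches from about 0.325 to 0.85 m from the base axis. Payload 15.5 kg.
Tool frame: the origin (TCP) lies midway between the tips of the shut fingers; the grasp point (between the pads) lies 19 mm behind it; y points along the fingers, x is the direction in which the jaws open and shut, and the axes are right-handed (so a half turn about y gives the same grasp; the last joint's range is limited). The gripper opens to 91 mm and grips with 3 to 60 N. Pads are 32 mm wide; open, the fingers measure 118 mm over their backs; the gripper's body (76 mm by 178 mm) begins 60 mm behind the grasp point.
Start: joints at [-81.962, 28.281, 77.091, -0, 74.628, -5.472], TCP at [0.146, -0.608, 0.214] pointing down, gripper open.
Joint ranges: [-166.48, 166.48], [-47.26, 123.95], [12.59, 153.08], [-70.14, 250.14], [6.76, 159.57], [-176.63, 176.63]. Speed limits (degrees/s): [108.29, 108.29, 147.25, 172.46, 172.46, 172.46].

## Interface

Orientations are given as a 3x3 rotation matrix whose columns are the frame's x, y, z axes.
In Python, from bench import ctrl gives the robot as it stands. The module is installed in compiled form; this text tells all that it offers. Calls block until the motion is done:
- ctrl.goto(position, orientation): joint-space move of the TCP to a pose.
- ctrl.move_l(position, vel=0.15, ori=None, contact_N=None): straight line of the TCP; ori=None keeps the orientation; vel is the mean speed in m/s. With contact_N (N) it stops when the force on the tool has changed by that much, and returns True; else False.
- ctrl.movej(angles): joint-space move.
- ctrl.command_gripper(opening): opening from 0.0 (shut) to 1.0 (fully open); the grip force is fixed at half the most; returns when the fingers have stopped.
- ctrl.sleep(seconds).
- ctrl.ik(position, orientation): joint angles nearest the present ones, or None.
- ctrl.read_camera(name): name is "scene" or "top"; returns the picture (400x640x3 uint8, blue, green, red); there is no depth.
- ctrl.camera_params(name): a dict with "fx", "fy", "cx", "cy" (pixels), "pose" (4x4, takes a point from camera to world coordinates). Camera axes: x right, y up, looking along -z (the intrinsics and any distortion apply to the point x, -y, -z); pixel columns grow to the right and rows downward; lengths in m; the calibration is good to about 2 mm. A picture is of the moment at which its call begins. camera_params takes no time and is no camera call.
A pose or a line that the arm cannot do raises ctrl.MotionError and nothing moves.
- ctrl.sign_off(): hands the job in, once; it reports no verdict.
Readings, each from a call of its own:
- ctrl.current_t(): time.
- ctrl.current_q(): joint angles.
- ctrl.current_dq(): joint speeds.
- ctrl.current_effort(): joint torques, N m.
- ctrl.current_tool_pos(): TCP position.
- ctrl.current_eef_rot(): TCP orientation.
- ctrl.current_contact_force(): force on the tool from outside, world axes, zero at the start.
- ctrl.current_wrist_torque(): the same for the moment, N m.
- ctrl.current_grip_width(): opening from 0.0 (shut) to 1.0 (fully open).
Only numpy, scipy, OpenCV 4.12 (cv2) and the standard library are available. Lean on these libraries where they do the work, as an engineer would, in place of code of your own. Each camera call takes 0.05 s, during which the arm holds its last target. There are 200 camera calls.

## Working session

There is one attempt and no reset: what is moved stays moved. The work goes in short steps, each a Python script; the robot and the scene stay as the last script left them, time stands still between calls to the robot, and variables do not carry over. Pictures are saved under pics/ and viewed, about 8 in all and at most 12, crops included, and the job is handed in when it is done.

```bash
mkdir -p pics
python3 - <<'E'
from bench import ctrl
import cv2,numpy as np
for n in("scene","top"):
    cv2.imwrite(f"pics/{n}0.png",ctrl.read_camera(n))
    p=ctrl.camera_params(n); print(n,{k:(np.round(v,4).tolist() if k=="pose" else v) for k,v in p.items()})
print(ctrl.current_t(),ctrl.current_eef_rot())
E
```

```text
scene {'fx': 520.9067903696508, 'fy': 520.9067903696508, 'cx': 323.7160752276834, 'cy': 203.37463725431286, 'pose': [[-0.6178, 0.5632, -0.5487, -0.1746], [-0.7862, -0.4559, 0.4172, 0.6425], [-0.0152, 0.6891, 0.7245, 0.9462], [0.0, 0.0, 0.0, 1.0]]}
top {'fx': 402.04428428924183, 'fy': 402.04428428924183, 'cx': 313.30576342136777, 'cy': 197.67770123962114, 'pose': [[-0.0075, 0.9858, -0.1676, 0.3396], [-0.9992, -0.0008, 0.0402, 0.1553], [0.0395, 0.1677, 0.985, 1.0177], [0.0, 0.0, 0.0, 1.0]]}
0.1 [[ 2.33677857e-01 -1.66304457e-04  9.72314060e-01]
 [-9.72313469e-01  1.07622039e-03  2.33677899e-01]
 [-1.08528590e-03 -9.99999407e-01  8.97888119e-05]]
```

View pics/top0.png

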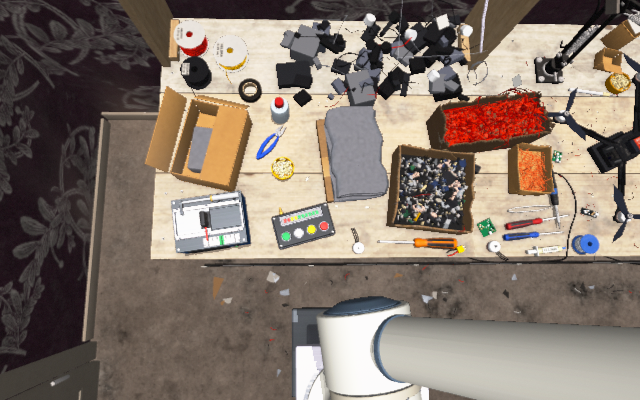

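View pics/scene0.png

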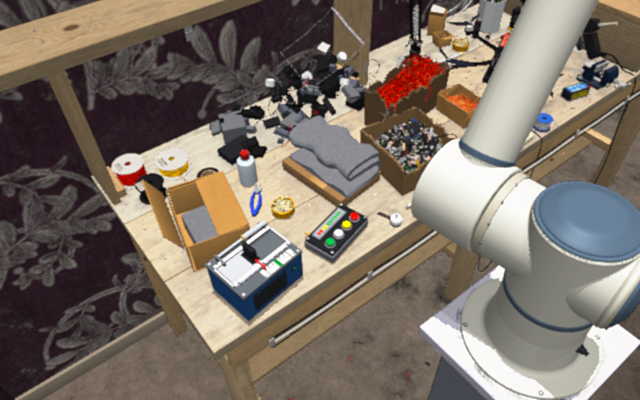

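The top view shows the monitor keys at about (286,236), (298,233), (312,229) and (325,226). The extractor is at (210,222), with its black tab near (205,218) and the red pointer near (207,236). Next I'll measure these and view enlarged crops.

```bash
cat > h.py <<'E'
import cv2,numpy as np
from bench import ctrl
def ray(n,u,v):
    p=ctrl.camera_params(n);P=np.array(p["pose"])
    d=P[:3,:3]@np.array([(u-p["cx"])/p["fx"],-(v-p["cy"])/p["fy"],-1]); return P[:3,3],d
def onz(n,u,v,z):
    o,d=ray(n,u,v); return o+d*(z-o[2])/d[2]
def proj(n,X):
    p=ctrl.camera_params(n);P=np.array(p["pose"]);c=P[:3,:3].T@(np.array(X)-P[:3,3])
    return p["cx"]-p["fx"]*c[0]/c[2], p["cy"]+p["fy"]*c[1]/c[2]
def blobs(img,roi,lo,hi,amin=15):
    x0,y0,x1,y1=roi
    m=cv2.inRange(cv2.cvtColor(img,cv2.COLOR_BGR2HSV)[y0:y1,x0:x1],lo,hi)
    n,_,s,c=cv2.connectedComponentsWithStats(m)
    return [(np.round(c[i]+[x0,y0],1).tolist(),int(s[i][4]),s[i][:4].tolist()) for i in range(1,n) if s[i][4]>=amin]
E
python3 - <<'E'
from h import *
t=cv2.imread("pics/top0.png");s=cv2.imread("pics/scene0.png")
a=cv2.resize(t[180:260,160:345],None,fx=4.3,fy=4.3,interpolation=cv2.INTER_CUBIC)[:,:796]
b=cv2.resize(s[195:325,200:380],None,fx=4.4,fy=4.4,interpolation=cv2.INTER_CUBIC)
cv2.imwrite("pics/ct.png",a);cv2.imwrite("pics/cs.png",b)
C={"g":((45,100,80),(85,255,255)),"y":((22,120,120),(35,255,255)),"r":((0,150,100),(6,255,255)),"w":((0,0,190),(179,40,255))}
for n,im,roi in(("top",t,(270,205,340,250)),("scene",s,(300,200,370,262))):
    for c,(lo,hi) in C.items():
        for (u,v),ar,bb in blobs(im,roi,lo,hi): print(n,c,u,v,ar,bb,onz(n,u,v,.042).round(4))
for n,im,roi in(("top",t,(165,185,258,258)),("scene",s,(205,215,305,325))):
    for c in"gr":
        for (u,v),ar,bb in blobs(im,roi,*C[c],8): print(n,"EX",c,u,v,ar,bb,onz(n,u,v,.095).round(4))
E
```

```text
top g 285.6 235.7 49 [12, 27, 8, 8] [0.4124 0.1832 0.042 ]
top y 311.2 228.8 52 [38, 20, 8, 9] [0.4289 0.1212 0.042 ]
top r 323.4 225.8 41 [50, 17, 7, 8] [0.4361 0.0914 0.042 ]
top w 336.6 206.6 16 [64, 0, 6, 4] [0.4833 0.0583 0.042 ]
top w 300.8 215.8 240 [10, 2, 43, 19] [0.4607 0.1464 0.042 ]
top w 298.3 232.6 71 [24, 23, 10, 10] [0.4198 0.1525 0.042 ]
top w 271.8 235.4 16 [0, 28, 5, 5] [0.4133 0.2165 0.042 ]
scene g 333.2 218.1 36 [27, 12, 14, 13] [0.4591 0.1339 0.042 ]
scene g 329.9 241.1 66 [26, 37, 9, 9] [0.4098 0.1831 0.042 ]
scene y 346.1 224.0 64 [42, 20, 9, 9] [0.4261 0.1222 0.042 ]
scene y 324.3 226.9 17 [22, 25, 6, 5] [0.4508 0.1669 0.042 ]
scene r 354.0 215.3 51 [50, 12, 9, 8] [0.4353 0.0905 0.042 ]
scene w 328.4 221.9 92 [14, 9, 30, 28] [0.4568 0.15   0.042 ]
scene w 338.1 232.2 51 [34, 29, 9, 7] [0.4185 0.1523 0.042 ]
top EX g 221.2 239.9 34 [54, 51, 5, 9] [0.3996 0.3275 0.095 ]
scene EX g 277.7 262.3 31 [69, 44, 9, 8] [0.3988 0.3278 0.095 ]
scene EX r 259.3 262.7 22 [49, 44, 11, 10] [0.4215 0.3577 0.095 ]
```

View pics/ct.png

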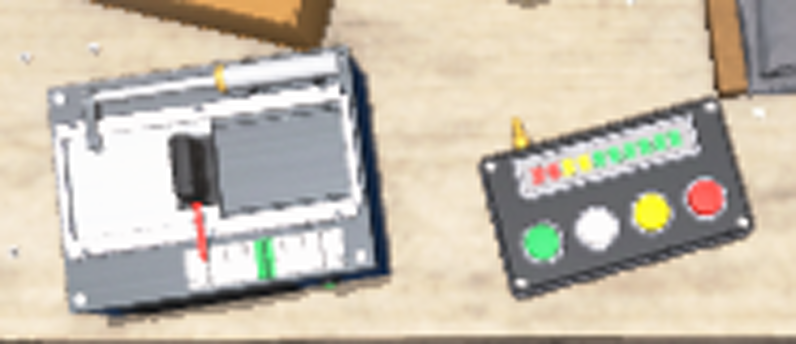

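View pics/cs.png

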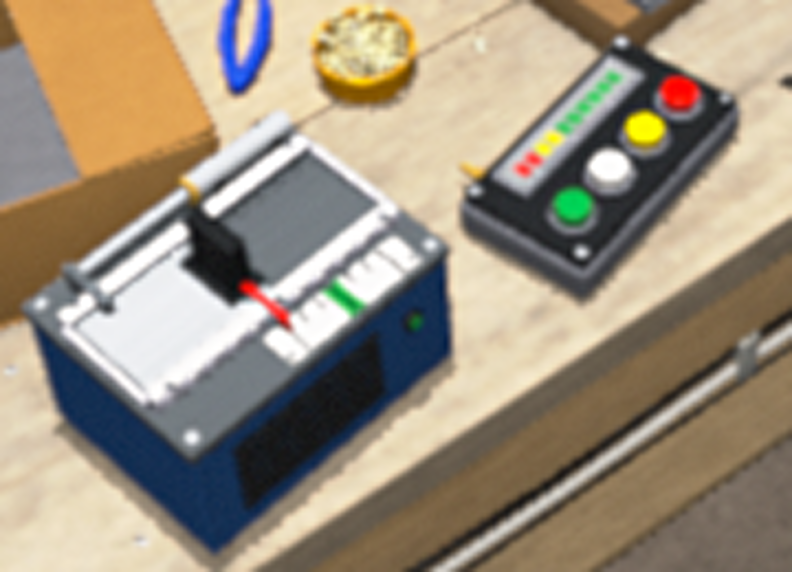

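Run:
```python
from h import *
t=cv2.imread("pics/top0.png");s=cv2.imread("pics/scene0.png")
f=lambda x,y:onz("top",160+(x+.5)/4.3-.5,180+(y+.5)/4.3-.5,.093)
g=lambda x,y:onz("scene",200+(x+.5)/4.4-.5,195+(y+.5)/4.4-.5,.093)
T=[f(58,97),f(79,300),f(362,257),f(342,50)]
S=[g(40,303),g(192,437),g(430,244)]
print(np.round(T,4),np.round(S,4))
for Q in(T,S):
    Q=np.array(Q); d=Q[2]-Q[1]; print("yaw",np.degrees(np.arctan2(d[0],-d[1])),"sides",np.linalg.norm(d),np.linalg.norm(Q[0]-Q[1]))
    c=(Q[0]+Q[2])/2; y=-d/np.linalg.norm(d);y[2]=0; x=np.array([y[1],-y[0],0])
    tab=c+.003*x+.006*y; tab[2]=.13; print("centre",c,"x",x,"tab",tab,proj("top",tab),proj("scene",tab),"half",tab-.03*y)
for n,im,roi in(("top",t,(195,205,213,232)),("scene",s,(235,235,265,268))):
    x0,y0,x1,y1=roi
    print(n,blobs(im,roi,(0,0,0),(179,255,75),20)); 
    print(cv2.cvtColor(im,cv2.COLOR_BGR2GRAY)[y0:y1,x0:x1] if n=="top" else "")
```

```text
[[0.4867 0.4401 0.093 ]
 [0.3789 0.4238 0.093 ]
 [0.4007 0.2768 0.093 ]
 [0.5122 0.2899 0.093 ]] [[0.4863 0.439  0.093 ]
 [0.379  0.4231 0.093 ]
 [0.4006 0.277  0.093 ]]
yaw 8.413580412518556 sides 0.14864408235606186 0.10902846336641885
centre [0.44368508 0.35844367 0.093     ] x [0.98923768 0.1463175  0.        ] tab [0.44577489 0.36481805 0.13      ] (np.float64(201.7445065967266), np.float64(217.88847628420322)) (np.float64(247.86601459811962), np.float64(246.36956632205332)) half [0.45016441 0.33514092 0.13      ]
yaw 8.412627855547116 sides 0.1477386577009936 0.10847298916128988
centre [0.44342783 0.35797296 0.093     ] x [0.98924011 0.14630106 0.        ] tab [0.44551775 0.36434731 0.13      ] (np.float64(201.9563227270969), np.float64(218.00418104057294)) (np.float64(248.13301516738147), np.float64(246.33259306260032)) half [0.44990678 0.3346701  0.13      ]
top [([205.4, 220.2], 65, [6, 7, 8, 16])]
[[164 160 193 238 249 249 249 249 249 245 182 154 215 252 252 252 252 252]
 [249 249 249 251 252 252 252 252 252 251 249 249 250 252 252 252 252 251]
 [252 252 252 252 252 252 252
[... 1192 characters left out ...]
 149  83  91  96  85  43  43  43  62  93  87 155 162]
 [252 252 252 252 249 151  84  93  98  87  45  39  40  60  95  87 135 164]
 [252 252 252 252 251 240  62  62  58  53  39  36  43  71  98  90 111 162]
 [252 252 252 252 252 248 147  57  42  38  37  37  48  82 101  98  94 162]
 [252 252 252 252 252 248 155  89  88  74 111 102  63  68 110 141  96 162]
 [252 252 252 252 252 248 147  99 151 147 128 189 245 248 248 242 103 163]
 [251 252 252 252 252 251 249 248 249 245 194 173 209 252 252 248 125 123]
 [252 252 252 252 252 252 252 252 252 249 193 146 171 252 252 246 135 130]
 [252 252 252 252 252 252 252 252 250 223 161 141 174 252 252 251 248 249]]
scene [([249.0, 252.5], 205, [6, 7, 19, 22])]
```

The tab's top face in the top view is centred near (202,218). The frame prediction is (201.9,218.0), so the two agree. Key spacing is about 32 mm, as specified. Now I'll press the keys.

```bash
cat >> h.py <<'E'
def ori(x):
    x=np.array(x,float)/np.linalg.norm(x); y=np.array([0,0,-1.]); return np.column_stack([x,y,np.cross(x,y)])
E
python3 - <<'E'
from h import *
R=ori([.26,-.966,0])
ctrl.command_gripper(0.0)
ctrl.goto([.411,.183,.25],R); print(ctrl.current_t(),ctrl.current_tool_pos())
for i,(x,y) in enumerate([(.411,.183),(.419,.1524),(.4275,.1217)]):
    ctrl.move_l([x,y,.056],vel=.15)
    f0=np.array(ctrl.current_contact_force())
    hit=ctrl.move_l([x,y,.0345],vel=.02,contact_N=9)
    print(i,hit,ctrl.current_tool_pos(),np.array(ctrl.current_contact_force())-f0)
    if i==0: cv2.imwrite("pics/press_scene.png",ctrl.read_camera("scene")[195:325,200:380].repeat(4,0).repeat(4,1))
    ctrl.sleep(.15)
    ctrl.move_l([x,y,.058],vel=.08)
    print(ctrl.current_t(),ctrl.current_contact_force())
    ctrl.sleep(.2)
ctrl.move_l([.4275,.1217,.2],vel=.2)
im=ctrl.read_camera("scene");cv2.imwrite("pics/after_keys.png",cv2.resize(im[195:325,200:380],None,fx=4.4,fy=4.4,interpolation=cv2.INTER_CUBIC))
print(ctrl.current_t())
E
```

```text
4.4 [0.41131157 0.18261048 0.24996277]
0 True [0.4109692  0.18298263 0.03653851] [-2.5246131  -0.5742103  16.23768204]
7.375 [-0.51108642  0.30768497  0.17046991]
1 True [0.41897206 0.15246685 0.03654443] [-2.06561855 -1.73853048 16.41882354]
9.4167 [-0.49146535 -0.10041882  0.6239289 ]
2 True [0.42747603 0.12176672 0.03655765] [-2.00107788 -0.31045418 15.38853643]
11.4667 [-0.02209706  0.10459126 -0.6349725 ]
12.575
```

View pics/after_keys.png

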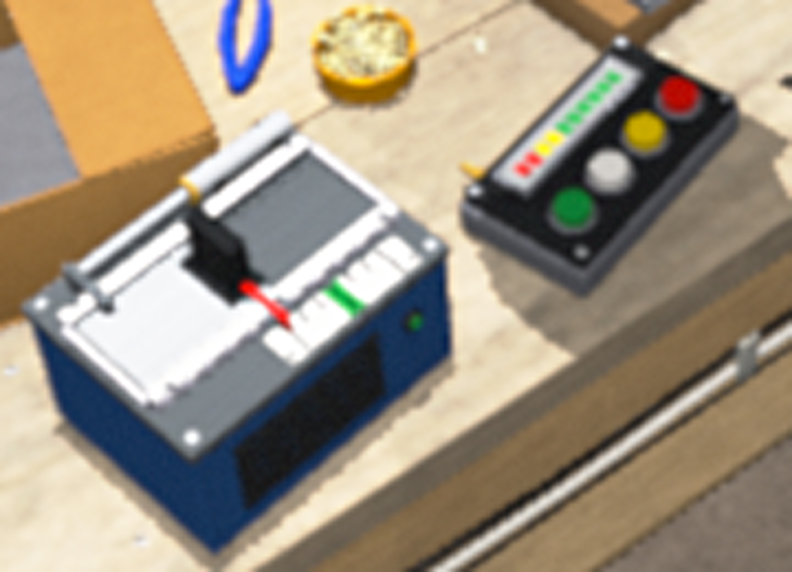

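Each key reached its stop (z≈36.5 mm, about 16 N) and all are up again. The shading is only the arm's shadow. The gate hasn't moved. Next I'll grip the tab.

Run:
```python
from h import *
R=ori([.146,-.989,0])
ctrl.command_gripper(.5)
ctrl.goto([.4456,.3646,.2],R)
print(ctrl.current_t(),ctrl.current_tool_pos())
print(ctrl.move_l([.4456,.3646,.110],vel=.08,contact_N=8),ctrl.current_tool_pos())
ctrl.command_gripper(0.0); ctrl.sleep(.2)
print(ctrl.current_t(),"width mm",91*ctrl.current_grip_width(),ctrl.current_contact_force(),ctrl.current_tool_pos())
im=ctrl.read_camera("scene");cv2.imwrite("pics/grip.png",cv2.resize(im[195:325,200:380],None,fx=4.4,fy=4.4,interpolation=cv2.INTER_CUBIC))
```

```text
14.3583 [0.44557238 0.36354208 0.19988919]
False [0.44588162 0.36480859 0.11048587]
16.4417 width mm 11.802915100472235 [-1.87663749  3.18807032  1.31390053] [0.44560701 0.36480093 0.11006735]
```

View pics/grip.png

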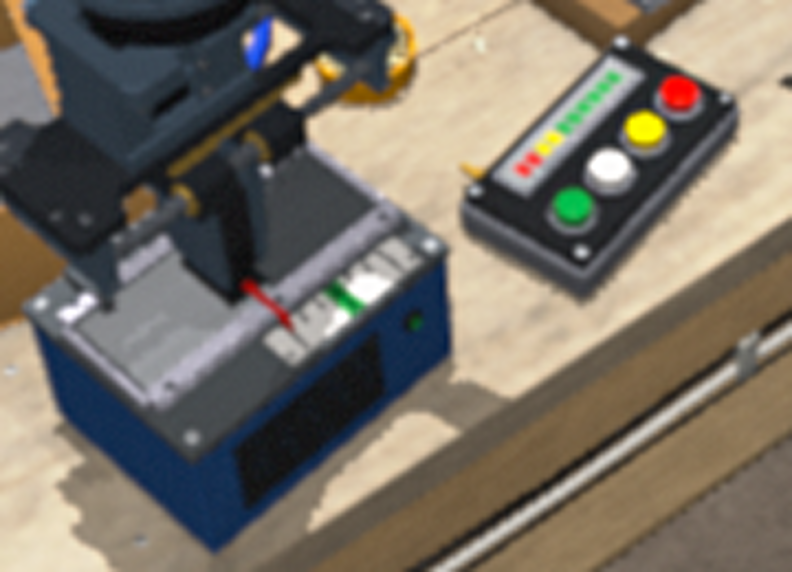

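The grip is on the tab (11.8 mm wide) and the pointer is still at closed, tip near crop (290,325). Now I'll slide it 30 mm.

Run:
```python
from h import *
p=np.array([.4456,.3646,.110])+.030*np.array([.1463,-.9892,0])
print(ctrl.move_l(p,vel=.03)); ctrl.sleep(.5)
print(ctrl.current_t(),p,ctrl.current_tool_pos(),91*ctrl.current_grip_width(),ctrl.current_contact_force())
im=ctrl.read_camera("scene");cv2.imwrite("pics/half.png",cv2.resize(im[195:325,200:380],None,fx=4.4,fy=4.4,interpolation=cv2.INTER_CUBIC))
```

```text
False
18.1417 [0.449989 0.334924 0.11    ] [0.45000434 0.33521259 0.11008298] 11.774554687162414 [-1.9354575   8.12200428  0.93378869]
```

View pics/half.png

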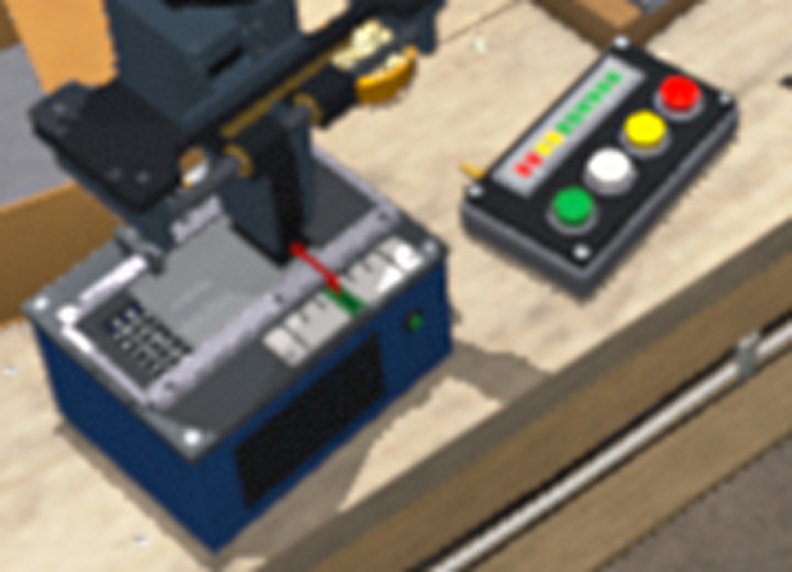

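The pointer tip at crop (338,288) lies on the green band and covers its upper part. The spring force of about 8 N fits half-open (about 9 N). I'll check that it's steady and hand in.

Run:
```python
from h import *
ctrl.sleep(.5); print(ctrl.current_tool_pos(),91*ctrl.current_grip_width(),ctrl.current_contact_force(),ctrl.current_t()); ctrl.sign_off()
```

```text
[0.45001176 0.33522118 0.11005701] 11.518336097899835 [-2.10376892  7.82101367  0.10009072] 18.6917
the job is handed in; nothing more can be done
```

I pressed the green, white and yellow keys in that order, then slid the gate to half open. I handed the job in at 18.7 s with the gripper still holding the gate.

- **Keys:** Each one was pressed to its stop (tip at about 36.5 mm, about 16 N) and released before the next. The pictures show nothing by which to confirm that the monitor took the sample. The red key was not touched.
- **Gate:** The tool moved 29.9 mm of the 30 mm to the mark, and the last picture shows the red pointer on the green band. Half a second later the tool had not moved.
- **Readings that differed slightly:** The spring force read about 8 N, against the nominal 9 N. The grip width drifted from 11.8 to 11.5 mm on the 12 mm tab while the tool stayed put.
- **Loose things:** No contact was felt on the way in. The tip cleaner looked undisturbed in the last picture. The motor and screwdriver were outside those close-ups, so I did not check them again.

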